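# Nest the small measuring cup in the large one, handles clear

### The arm

A 6-joint arm with a two-finger parallel gripper is mounted at the origin on the work surface. World frame = base frame: x ahead of the robot, y to its left, z up, the work surface at z = 0. Lengths are in m, angles in rad, forces in N, time in s.
With the tool pointing down it reaches from about 0.275 to 1 m from the base axis. Payload 8.4 kg.
Tool frame: the origin (TCP) lies on the centre line of the jaws, within the pads' length; the fingertips stand 17 mm ahead of it and the grasp point (between the pads) lies 2 mm behind it (bot.tcp_to_tips is the y of the fingertips in the tool frame, in m); y points along the fingers, z is the direction in which the jaws open and shut, and the axes are right-handed (so a half turn about y gives the same grasp; the last joint's range is limited). The gripper opens to 85 mm and grips with 20 to 120 N. Pads are 22 mm wide; open, the fingers measure 114 mm over their backs; the gripper's body (76 mm by 85 mm) begins 54 mm behind the grasp point. The pads swing forward as they close: fully open they stand 13 mm farther back than shut.
Start: joints at [-1.15, 0.353, 1.633, -0, 1.155, -0.002], TCP at [0.256, -0.57, 0.248] pointing down, gripper open.
Joint ranges: [-2.63, 2.63], [-0.92, 2.1], [0.06, 2.66], [-1.3, 4.44], [0, 2.69], [-3.02, 3.02]. Speed limits (rad/s): [2.22, 2.22, 2.79, 3.14, 3.14, 3.14].

### API

Orientations are given as a unit quaternion [x, y, z, w].
In Python, from workcell import bot, hand, kinematics, get_obs, vision, hand_in gives the robot as it stands. The module is installed in compiled form; this text tells all that it offers. Calls block until the motion is done:
- bot.reach(position, orientation): joint-space move of the TCP to a pose.
- bot.servo_line(position, ori=None, velocity=0.15): straight line of the TCP; ori=None keeps the orientation; velocity is the mean speed in m/s.
- bot.goto_joints(angles): joint-space move.
- hand.move_gripper(opening, strength=None): finger opening in m; strength is the grip in N (None keeps the last); returns when the fingers have stopped.
- bot.dwell(seconds).
- kinematics.solve_ik(position, orientation): joint angles nearest the present ones, or None.
- get_obs(): the state.
- vision.read_camera(name): name is "scene" or "top" or "wrist"; returns a dict with "frame" (400x640x3 uint8, red, green, blue), "intrinsics" (3x3 intrinsics, pixels), "view" (4x4, takes a point from world to camera coordinates). Camera axes: x right, y down, z forward; pixel columns grow to the right and rows downward; lengths in m; the calibration is good to about 2 mm. A picture is of the moment at which its call begins. There is no depth.
A pose or a line that the arm cannot do raises bot.IKError and nothing moves.
- hand_in(): hands the job in, once; it reports no verdict.
The state is a dict: "time_s": time; "joint_pos": joint angles; "joint_vel": joint speeds; "joint_efforts": joint torques, N m; "position": TCP position; "orientation": TCP orientation; "wrist_force": force on the tool from outside, world axes, zero at the start; "ft_torque": the same for the moment, N m; "gripper_width": finger opening in m.
Only numpy, scipy, OpenCV 4.12 (cv2) and the standard library are available. Lean on these libraries where they do the work, as an engineer would, in place of code of your own. Each camera call takes 0.05 s, during which the arm holds its last target.

### The job

Put the small measuring cup away inside the large one: draw it out from the shelf riser that its handle is tucked under, and lower it (do not drop it) into the large cup until it stands flat on the bottom, its handle turned well away from the large cup's handle so that either can be taken. Leave the large cup standing where it is and the other things undisturbed, and let go of it.

Things in the scene. Friction and masses are not known exactly. Their poses are not given: they have to be found in the camera images.
- cup_small: the smaller of two alike steel measuring cups with black grips, 90 g, upright on the counter beside the riser. Bowl 59 mm across at the foot, 62 mm at the rim, 44 mm high, walls 2.5 mm, floor 3 mm. Origin: centre of the underside, z up, handle along its own +x. At the start most of its grip is under the riser's deck, out of reach from above; the bowl is free and can be gripped across its outside
- cup_small_grip (a point): middle of the small cup's grip: 93 mm along +x from the cup's axis, 60 mm above its foot; axes as the cup. The grip is 18 mm wide, 14 mm thick (53 to 67 mm above the foot), from 50 to 136 mm from the axis, on an 18 mm wide steel strap that is fixed outside the wall (to 34 mm from the axis), rises above the rim and bends out level, its underside 53 mm above the foot
- cup_large: the larger measuring cup, 170 g, upright on the counter. Bowl 87 mm across at the foot, 91 mm at the rim (inside 82 mm at the floor, 86 mm at the rim), 52 mm high, floor 3 mm. Origin: centre of the underside, z up, handle along its own +x
- cup_large_grip (a point): middle of the large cup's grip: 106 mm along +x from the cup's axis, 68 mm above its foot; axes as the cup. The grip is 20 mm wide, 14 mm thick (61 to 75 mm above the foot), from 62 to 150 mm from the axis, on an 18 mm wide strap that rises outside the wall (to 48 mm from the axis) and bends out level, its underside 61 mm above the foot
- cup_large_in (a point): centre of the large cup's inner floor, 3 mm above its foot. With the small cup seated here its rim is 5 mm below the large rim and its handle passes 4 mm over the large rim; it cannot seat over the large handle. The bowls leave 11 to 12 mm all round (8 mm at the small cup's strap), so fingers round the outside of the small bowl do not go in with it
- riser: fixed shelf riser: light wood deck 360 mm along its x, 170 mm along its y, top 130 mm, underside 116 mm above the counter (steel bars under it down to 108 mm), on slim steel legs near its corners, open on all sides. Origin: on the counter under its middle. The small cup stands 58 to 68 mm out from its +y edge, handle pointing in under the deck
- mug: bystander: white ceramic mug, 82 mm across, 95 mm high, its handle at its own +y (to about 75 mm from the axis); origin under its centre
- saucer: bystander: white ceramic plate, 132 mm across, 18 mm high; origin under its centre
- jar: bystander: glass jar with steel cap, 72 mm across, 120 mm high; origin under its centre
- canister: bystander: plain steel canister, 90 mm across, 150 mm high; origin under its centre
- spoon: bystander: wooden spoon lying flat near the robot, 200 mm long along its own x, up to 52 mm wide at the bowl, 20 mm high; origin on the counter under its middle
- bowl: bystander: white bowl on the riser's deck, 104 mm across, 50 mm high; origin under its centre
- tin: bystander: copper-coloured tin with a pale cap on the riser's deck, 64 mm across, 70 mm high; origin under its centre
There are look-alikes about, which are no part of the job. What is shaped like the cup_large but green or red is not meant.

How it is judged:
At the end, for the whole second after the job is handed in: The small cup stands inside the large one, its foot flat on the large cup's floor (within 3 mm of height, both upright within 0.08 rad), the middles of the two grips at least 70 mm apart, the large cup on the counter within 50 mm of where it stood, both at rest and released (horizontal distance between cup_small and cup_large below 0.016 m and z of cup_small in the frame of cup_large between 0 and 0.006 m and angle between each of cup_small, cup_large's own z axis and vertical below 0.08 rad and horizontal distance between cup_small_grip and cup_large_grip above 0.07 m and distance of cup_large from where it was at the start of the episode below 0.05 m and height (world z) of cup_large below 0.006 m and linear speed of each of cup_small, cup_large below 0.02 m/s); the robot touches nothing.
It fails at once if the small cup is dropped into the large one (it moves faster than 0.4 m/s while inside its mouth) (horizontal distance between cup_small and cup_large below 0.03 m and z of cup_small in the frame of cup_large below 0.05 m and linear speed of cup_small above 0.4 m/s).
It fails at once if a bystander is pushed more than 40 mm (distance of any of mug, saucer, jar, canister, spoon, bowl, tin from where it was at the start of the episode above 0.04 m).
It also fails if it takes over 54 s, if anything falls off the work surface, if the arm or the gripper's body presses on something with over 40 N, if the wrist force passes 120 N, or if a joint passes its speed limit or range.

## Working session

There is one attempt and no reset: what is moved stays moved. The work goes in short steps, each a Python script; the robot and the scene stay as the last script left them, time stands still between calls to the robot, and variables do not carry over. Pictures are saved under pics/ and viewed, and the job is handed in when it is done.

```bash
mkdir -p pics; python3 - <<'E'
from workcell import bot, hand, kinematics, get_obs, vision
import cv2,numpy as np
o=get_obs();print(o, bot.tcp_to_tips)
for n in ("scene","top","wrist"):
    d=vision.read_camera(n);cv2.imwrite(f"pics/{n}0.png",d["frame"][:,:,::-1]);print(n,d["intrinsics"].tolist(),np.round(d["view"],4).tolist())
E
```

```text
{'time_s': 0.0, 'joint_pos': array([-1.15037461e+00,  3.53631907e-01,  1.63416754e+00,  1.78450719e-05,
        1.15520578e+00, -2.39970887e-03]), 'joint_vel': array([-0.00057707, -0.00166826,  0.00144909,  0.00022028,  0.00171581,
       -0.00017667]), 'joint_efforts': array([-9.95252558e-04, -6.05247474e+01, -3.42056394e+01,  3.69322015e-05,
        9.52644245e-03,  2.44294398e-05]), 'position': array([ 0.25627135, -0.56952518,  0.24755752]), 'orientation': array([-0.14847432,  0.69185377, -0.69087427,  0.14827836]), 'wrist_force': array([ 0.41456947,  0.11515821, -0.44494417]), 'ft_torque': array([-0.02043555,  0.01442585, -0.02268019]), 'gripper_width': 0.08542046531131452} 0.017
scene [[482.9776756015609, 0.0, 318.8036062373472], [0.0, 482.9776756015609, 208.76608291957083], [0.0, 0.0, 1.0]] [[0.3693, 0.9293, -0.0015, -0.2322], [0.7382, -0.2943, -0.607, -0.2488], [-0.5646, 0.2231, -0.7947, 2.024], [0.0, 0.0, 0.0, 1.0]]
top [[409.76956651539484, 0.0, 315.4397496763836], [0.0, 409.76956651539484, 197.164180039266], [0.0, 0.0, 1.0]] [[0.0034, -0.9997, 0.026, 0.0344], [-0.9891, -0.0072, -0.1473, 0.4614], [0.1475, -0.0253, -0.9887, 1.4957], [0.0, 0.0, 0.0, 1.0]]
wrist [[308.11046001400325, 0.0, 319.25297751817027], [0.0, 308.11046001400325, 200.3903319966344], [0.0, 0.0, 1.0]] [[0.4094, -0.9124, -0.0003, -0.6255], [-0.8777, -0.394, 0.2727, -0.0345], [-0.2489, -0.1114, -0.9621, 0.3776], [0.0, 0.0, 0.0, 1.0]]
```

View pics/scene0.png

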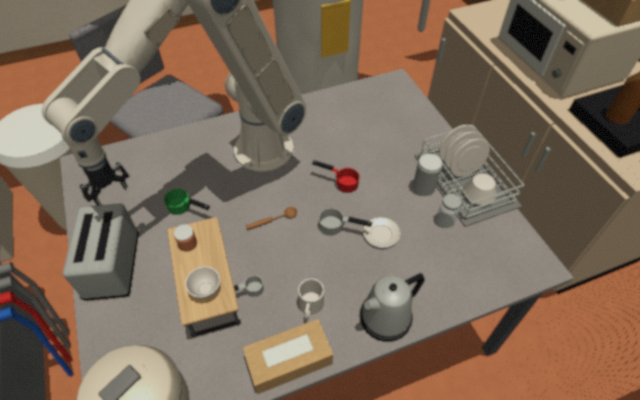

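View pics/top0.png

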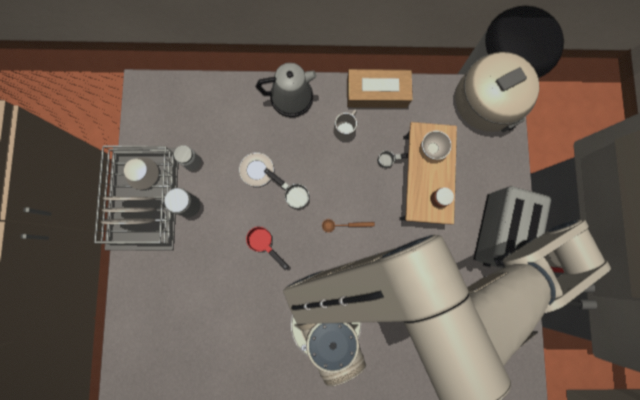

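View pics/wrist0.png

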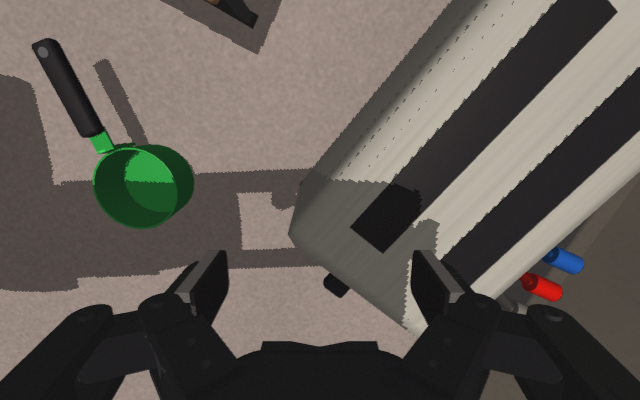

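Candidates for the large cup:
- **Steel cup:** top (297,197), scene (330,221).
- **Green cup:** scene (177,201).
- **Red cup:** top (260,240), scene (347,180).

The steel one is meant. The small cup is the steel cup beside the riser, at top (386,159) and scene (254,286). I'll check both in crops.

```bash
cat > h.py <<'E'
from workcell import bot, hand, kinematics, get_obs, vision, hand_in
import cv2,numpy as np
from scipy.spatial.transform import Rotation as R
def ray(d,px):
    K=np.array(d["intrinsics"]);V=np.array(d["view"]);
    v=V[:3,:3].T@np.linalg.inv(K)@np.array([*px,1.]);c=-V[:3,:3].T@V[:3,3];return c,v/np.linalg.norm(v)
def tri(obs):
    A=np.zeros((3,3));b=np.zeros(3)
    for d,p in obs:
        c,v=ray(d,p);M=np.eye(3)-np.outer(v,v);A+=M;b+=M@c
    x=np.linalg.solve(A,b)
    return x,[float(np.linalg.norm(np.cross(x-ray(d,p)[0],ray(d,p)[1]))) for d,p in obs]
def onz(d,p,z):
    c,v=ray(d,p);return c+v*(z-c[2])/v[2]
def proj(d,P):
    P=np.atleast_2d(P);V=np.array(d["view"]);q=P@V[:3,:3].T+V[:3,3];q=q@np.array(d["intrinsics"]).T;return q[:,:2]/q[:,2:]
def snap(n,f):
    d=vision.read_camera(n);cv2.imwrite("pics/"+f,d["frame"][:,:,::-1]);return d
def down(yaw): # jaws open direction (tool z) along world angle yaw, y down
    z=np.array([np.cos(yaw),np.sin(yaw),0]);y=np.array([0,0,-1.]);x=np.cross(y,z)
    return R.from_matrix(np.c_[x,y,z]).as_quat()
E
python3 - <<'E'
from h import *
S=vision.read_camera("scene");T=vision.read_camera("top")
pts={"small":((254,286),(386,159)),"large":((330,221),(297,197)),"tin":((184,231),(444,196)),"mug":((311,290),(346,120)),"bowl":((203,279),(436,145))}
for k,(a,b) in pts.items(): print(k,tri([(S,a),(T,b)]))
for p in [(412,123),(457,123),(457,223),(405,222)]: print("deck",onz(T,p,.13))
for n,p,z in [("mugfoot",(347,130),0),("saucer",(256,169),0.015),("jar",(183,155),.12),("can",(177,200),.15),("spoon",(347,225),.01),("smallgrip",(404,156),.06),("largegripend",(265,168),.068)]: print(n,onz(T,p,z))
def crop(d,c,s,w):
    x,y=c;f=d["frame"][y-w:y+w,x-w:x+w,::-1];return cv2.resize(f,(400,400),interpolation=cv2.INTER_CUBIC)
im=np.hstack([crop(T,(386,159),0,40),crop(T,(290,190),0,50)])
cv2.imwrite("pics/crop0.png",im)
print(down(0),R.from_quat(get_obs()["orientation"]).as_matrix().round(2).tolist())
E
```

```text
small (array([ 0.61334956, -0.2296619 ,  0.02380283]), [0.0035015291812400787, 0.0035015291812400115])
large (array([0.46306135, 0.10773839, 0.0270359 ]), [0.00209781901725591, 0.002097819017255805])
tin (array([ 0.44376025, -0.38700586,  0.20190141]), [0.0021578395861896176, 0.0021578395861894264])
mug (array([ 0.73824855, -0.07110734,  0.10419549]), [0.0015048407877619485, 0.0015048407877619678])
bowl (array([ 0.6243548 , -0.37250556,  0.18477788]), [0.002445441096636167, 0.0024454410966363487])
deck [ 0.72047321 -0.30892406  0.13      ]
deck [ 0.72247946 -0.47317001  0.13      ]
deck [ 0.35923285 -0.45573651  0.13      ]
deck [ 0.36169871 -0.27306181  0.13      ]
mugfoot [ 0.73332691 -0.08684803  0.        ]
saucer [0.57069819 0.26285889 0.015     ]
jar [0.59604273 0.50902919 0.12      ]
can [0.43070291 0.51222818 0.15      ]
spoon [ 0.3598253  -0.08283863  0.01      ]
smallgrip [ 0.6156056  -0.29371194  0.06      ]
largegripend [0.56315527 0.22350736 0.068     ]
[ 0.5 -0.5  0.5 -0.5] [[-0.91, -0.0, 0.41], [-0.41, 0.0, -0.91], [0.0, -1.0, -0.0]]
```

View pics/crop0.png

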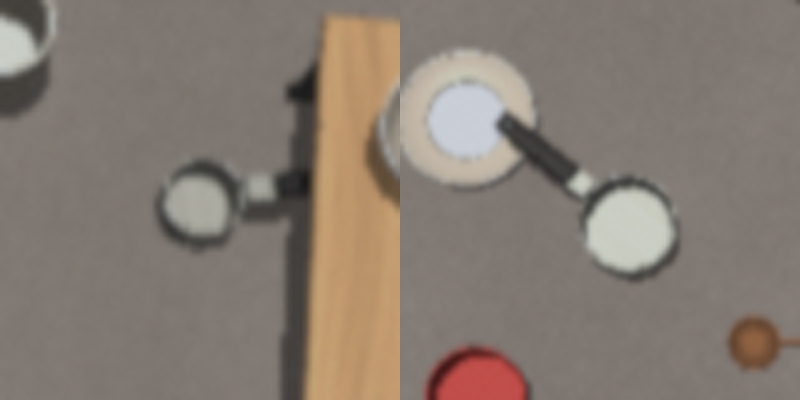

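The crops confirm both: the small steel cup has its black grip running under the deck, and the large steel cup has its handle over the saucer. Next I'll raise the arm and view the small cup from two wrist places.

```bash
cat >> h.py <<'E'
import pickle
E
python3 - <<'E'
from h import *
bot.servo_line([0.30,-0.56,0.36],velocity=0.3)
q=down(0)
bot.reach([0.61,-0.17,0.30],q)
a=snap("wrist","w1.png")
bot.servo_line([0.61,-0.12,0.20],velocity=0.25)
b=snap("wrist","w2.png")
pickle.dump((a,b),open("w12.pkl","wb"))
o=get_obs();print(o["time_s"],o["position"],o["joint_pos"].round(2))
E
```

```text
3.325 [ 0.61109467 -0.12099948  0.20167202] [-0.2   0.39  1.68 -0.    1.06 -0.2 ]
```

View pics/w1.png

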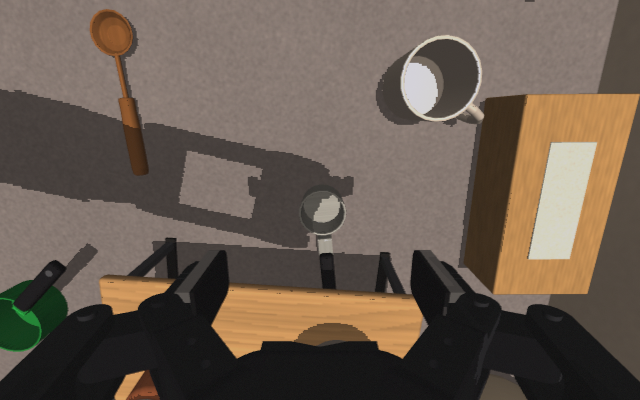

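View pics/w2.png

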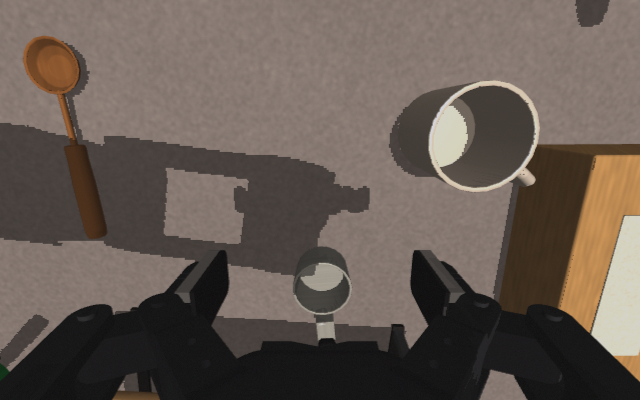

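Small cup: in w1 the rim is about (322,213), with the strap at (324,245) and the grip running down to (328,285). In w2 the rim is about (322,287) and the strap (325,328). I'll zoom in for precise edges.

```bash
python3 - <<'E'
from h import *
a,b=pickle.load(open("w12.pkl","rb"))
def cr(d,x,y,w=45):
    return cv2.resize(np.ascontiguousarray(d["frame"][y-w:y+w,x-w:x+w,::-1]),(400,400),interpolation=cv2.INTER_CUBIC)
cv2.imwrite("pics/c12.png",np.hstack([cr(a,323,225),cr(b,323,290)]))
print("px scale",400/90)
E
```

```text
px scale 4.444444444444445
```

View pics/c12.png

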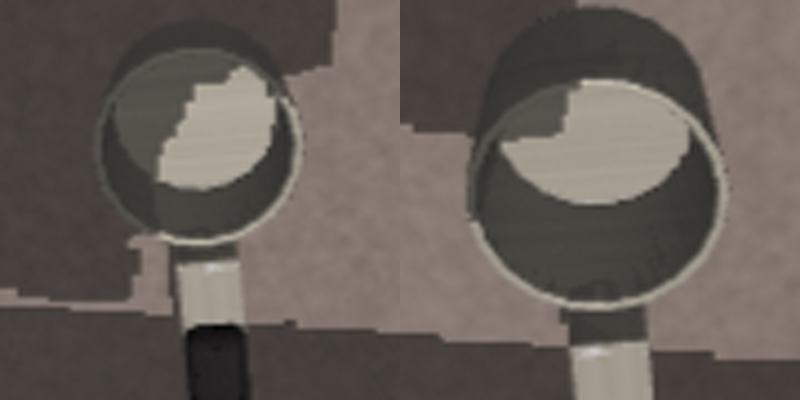

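```bash
python3 - <<'E'
from h import *
a,b=pickle.load(open("w12.pkl","rb"))
c,e=tri([(a,(322.7,212.9)),(b,(322.3,288.5))]);print("rim",c,e)
s,e=tri([(a,(324.8,239)),(b,(325.5,323.1))]);print("strap",s,e)
g=onz(a,(326.8,253.1),.067);g2=onz(a,(327.7,285),.067);print("grip start",g,g2)
print("yaw",np.arctan2(*(g2-onz(a,(322.7,212.9),.044))[[1,0]]),np.arctan2(*(g-c)[[1,0]]))
for d,p,w in((a,(322.7,212.9),203/4.444),(b,(322.3,288.5),260/4.444)):
    x=onz(d,p,.044);cc=ray(d,p)[0];V=np.array(d["view"]);dep=(V[:3,:3]@x+V[:3,3])[2];print(x,"diam",w*dep/308.1)
print("mug rim",onz(a,(441,80),.095), tri([(a,(441,79)),(b,(484,136))]))
print("deck edge",onz(a,(115,277),.13),onz(a,(400,295),.13))
E
```

```text
rim [ 0.61452276 -0.22903044  0.04148486] [0.0002738114235124156, 0.0002738114235126824]
strap [ 0.61734219 -0.25905159  0.05755763] [3.062479349313619e-05, 3.062479349328366e-05]
grip start [ 0.61970851 -0.27435351  0.067     ] [ 0.62107932 -0.32008859  0.067     ]
yaw -1.5021828206682906 -1.456874366522098
[ 0.61476466 -0.22820077  0.044     ] diam 0.059424249522016866
[ 0.6142161  -0.22746236  0.044     ] diam 0.060578235444522774
mug rim [ 0.73263157 -0.07155657  0.095     ] (array([ 0.73527445, -0.06969767,  0.088621  ]), [0.00045553525368558905, 0.00045553525368561594])
deck edge [ 0.39143371 -0.27128748  0.13      ] [ 0.69811516 -0.29438418  0.13      ]
```

The measurements agree: rim height 42 to 44 mm, diameter about 60 mm, and axis at (0.6145, -0.228). The handle yaw is about -1.49 rad. Next: grasp the bowl, draw it out and set it down clear.

```bash
python3 - <<'E'
from h import *
q=down(0.08); c=np.array([0.6145,-0.228])
bot.reach([*c,0.14],q)
bot.servo_line([*c,0.026],velocity=0.12)
print(get_obs()["wrist_force"])
hand.move_gripper(0.03,30)
o=get_obs();print(o["time_s"],o["gripper_width"],o["wrist_force"],o["position"])
snap("wrist","g1.png");snap("top","g1t.png")
E
```

```text
[-0.06155934  0.63995881  0.2024416 ]
5.3417 0.061904922118989 [-2.40152458  0.49291744  6.42066705] [ 0.61487159 -0.22819345  0.02726409]
```

View pics/g1.png

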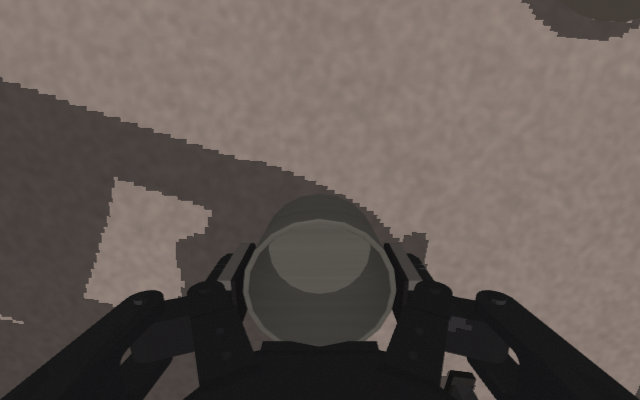

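The small cup is held at 61.9 mm, with its rim centred between the pads at (320,285). I'll lift it a few mm and draw it out.

```bash
python3 - <<'E'
from h import *
p=get_obs()["position"]
bot.servo_line([p[0],p[1],p[2]+0.007],velocity=0.05)
bot.servo_line([0.608,-0.13,p[2]+0.007],velocity=0.1)
bot.servo_line([0.55,-0.06,p[2]+0.007],velocity=0.12)
bot.servo_line([0.55,-0.06,p[2]+0.0005],velocity=0.03)
o=get_obs();print(o["time_s"],o["gripper_width"],o["wrist_force"],o["position"])
hand.move_gripper(0.085)
bot.servo_line([0.55,-0.06,0.12],velocity=0.12)
bot.servo_line([0.55,-0.07,0.24],velocity=0.25)
a=snap("wrist","w3.png")
bot.servo_line([0.51,0.0,0.24],velocity=0.25)
b=snap("wrist","w4.png")
pickle.dump((a,b),open("w34.pkl","wb"))
snap("top","t3.png")
print(get_obs()["time_s"])
E
```

```text
8.1667 0.061657708479071004 [ 0.69304674 -0.35731327 -0.71354164] [ 0.54999761 -0.06025436  0.02740196]
10.7083
```

View pics/w3.png

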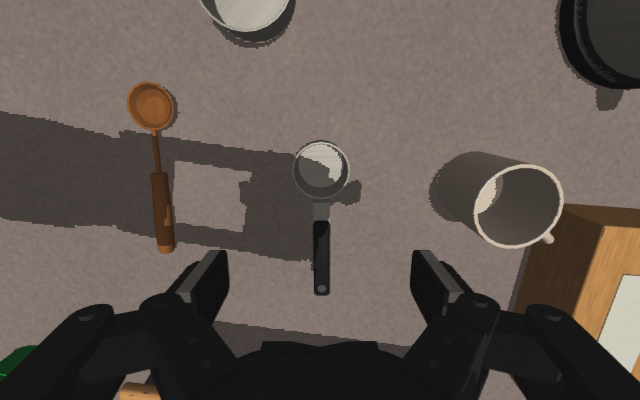

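View pics/w4.png

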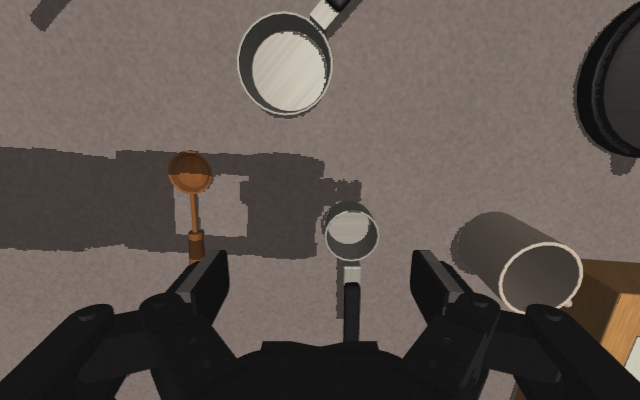

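View pics/t3.png

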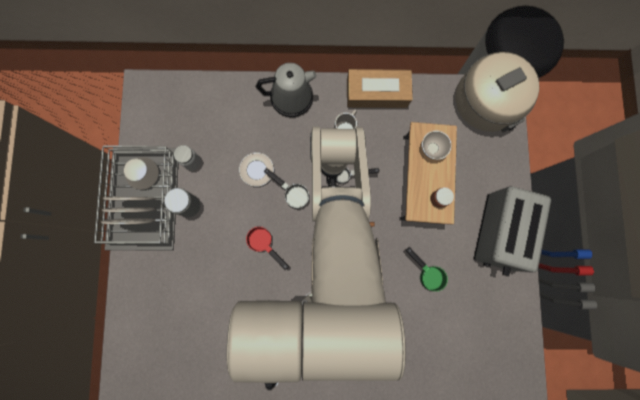

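w3: small cup rim at (321,170), grip from (322,220) to (321,294). w4: small rim at (351,234), large rim at (285,64). I'll take one more view nearer the large cup, then enlarge.

```bash
python3 - <<'E'
from h import *
bot.servo_line([0.49,0.10,0.24],velocity=0.25)
e=snap("wrist","w5.png");pickle.dump(e,open("w5.pkl","wb"))
a,b=pickle.load(open("w34.pkl","rb"))
def cr(d,x0,y0,w,h):
    return cv2.resize(np.ascontiguousarray(d["frame"][y0:y0+h,x0:x0+w,::-1]),(w*4,h*4),interpolation=cv2.INTER_CUBIC)
cv2.imwrite("pics/c3.png",np.hstack([cr(a,280,135,80,150),cr(b,310,195,80,150)]))
cv2.imwrite("pics/c4.png",cr(b,225,0,130,125))
cv2.imwrite("pics/c5.png",cv2.resize(e["frame"][...,::-1],(640,400)))
E
```

```text
(no output)
```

View pics/c3.png

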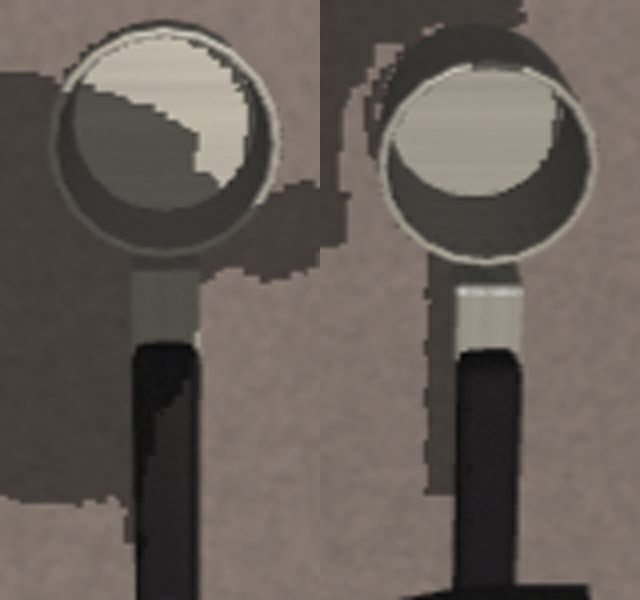

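View pics/c4.png

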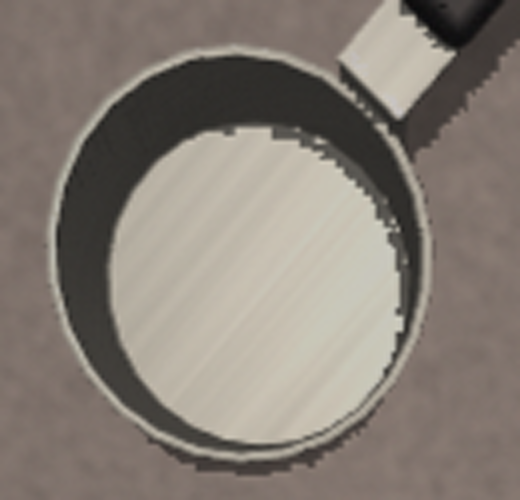

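View pics/w5.png

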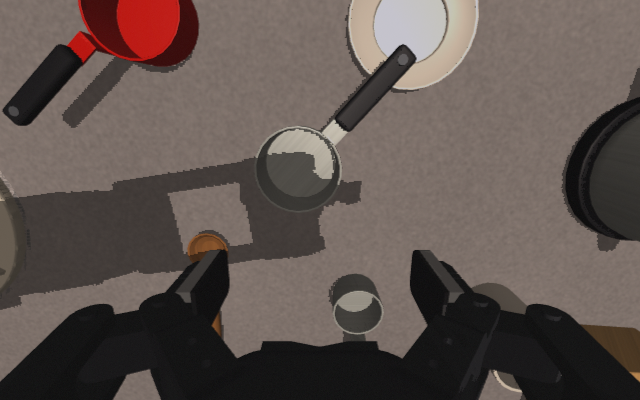

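```bash
python3 - <<'E'
from h import *
a,b=pickle.load(open("w34.pkl","rb"));e=pickle.load(open("w5.pkl","rb"))
s=tri([(a,(321.2,170.5)),(b,(352.2,235.9)),(e,(358,311))]);print("small rim",s)
g=tri([(a,(321.5,220.8)),(b,(352,282.5))]);print("grip start",g)
end=onz(a,(321.5,293),.067);print("grip end",end,np.linalg.norm((end-s[0])[:2]), "yaw",np.arctan2(*(end-s[0])[[1,0]]))
L=tri([(b,(285,63.5)),(e,(298.5,169))]);print("large rim",L, onz(b,(285,63.5),.052),onz(e,(298.5,169),.052))
t=onz(e,(405,50),.075);print("large tip",t,np.linalg.norm((t-L[0])[:2]),"yaw",np.arctan2(*(t-L[0])[[1,0]]))
print(get_obs()["time_s"])
E
```

```text
small rim (array([ 0.55117453, -0.06092359,  0.03994482]), [0.00036815287009298194, 0.000750032348037614, 0.0004039595400615904])
grip start (array([ 0.55535158, -0.11175822,  0.0549685 ]), [4.033703178769549e-05, 4.033703178745419e-05])
grip end [ 0.56172388 -0.19104894  0.067     ] 0.1305522643629194 yaw -1.4899025340617251
large rim (array([0.4681421 , 0.11053942, 0.04994409]), [0.00013324426549474693, 0.00013324426549473384]) [0.46824491 0.11024358 0.052     ] [0.46838011 0.11094434 0.052     ]
large tip [0.55435875 0.22545915 0.075     ] 0.14366577198338343 yaw 0.9271456481823772
11.3167
```

Checks hold: grip end 131 mm from the axis (given 136), large tip 144 mm (150), rim heights 40 and 50 mm. The small handle yaw of -1.49 against the large one's 0.93 is 139° apart, so I don't need to turn it. I'll regrasp by the handle near the bowl.

```bash
python3 - <<'E'
from h import *
y=-1.49;u=np.array([np.cos(y),np.sin(y)]);c=np.array([0.551,-0.0605]);g=c+0.072*u
q=down(y+np.pi/2)
bot.reach([*g,0.16],q)
hand.move_gripper(0.05)
bot.servo_line([*g,0.058],velocity=0.12)
hand.move_gripper(0.0,70)
o=get_obs();print(o["time_s"],o["gripper_width"],o["wrist_force"],o["position"]);z=o["position"][2]
bot.servo_line([*g,z+0.085],velocity=0.08)
o=get_obs();print(o["time_s"],o["gripper_width"],o["wrist_force"],o["position"],o["ft_torque"])
d=snap("wrist","w6.png");s=snap("scene","s6.png");pickle.dump((d,s),open("w6.pkl","wb"))
f=s["frame"][...,::-1];p=proj(s,[[*c,.1]])[0].astype(int);w=50
cv2.imwrite("pics/s6c.png",cv2.resize(f[p[1]-w:p[1]+w,p[0]-w:p[0]+w],(600,600),interpolation=cv2.INTER_CUBIC))
E
```

```text
14.15 0.016940013528474653 [-0.48620624 -1.64117098  4.65938054] [ 0.55729131 -0.13246042  0.05863705]
15.3667 0.01704286758019505 [ 0.19416761  0.45531687 -0.85143152] [ 0.55638937 -0.13216729  0.14304721] [-0.07034088 -0.03121242  0.05789301]
```

View pics/w6.png

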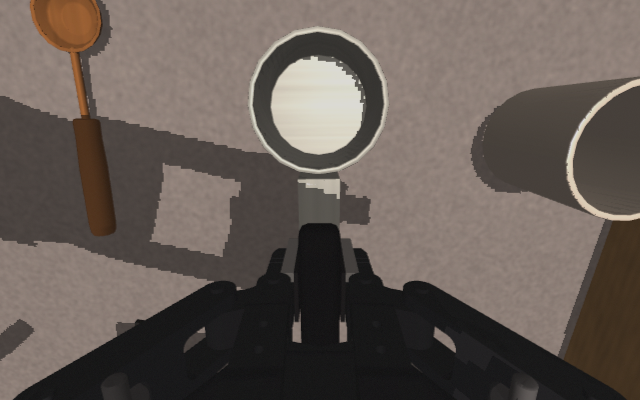

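View pics/s6c.png

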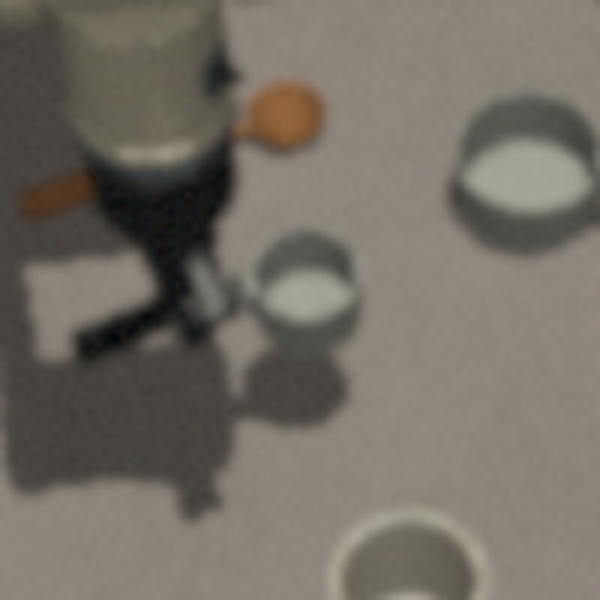

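The cup is held by its grip and looks level; rim centre is (318,100) and inner floor centre (317,105). I'll compare those with a level prediction.

```bash
python3 - <<'E'
from h import *
d,s=pickle.load(open("w6.pkl","rb"))
y=-1.49;u=np.array([np.cos(y),np.sin(y)]);c=np.array([0.55639,-0.13217])-0.072*u;f=.0844
print(proj(d,[[*c,f+.044],[*c,f+.003]]))
for t in (0,.05,.1):
    th=np.linspace(0,2*np.pi,200);
    def ring(r,h):
        # tilt about axis perpendicular to u through grasp point at height .06, bowl sagging by t
        P=np.c_[r*np.cos(th)-.072,r*np.sin(th),np.full(200,h-.06)]
        P=P@R.from_euler('y',-t).as_matrix().T
        g=np.array([0.55639,-0.13217]);v=np.array([-u[1],u[0]])
        return np.c_[g+P[:,:1]*u+P[:,1:2]*v,P[:,2]+f+.06]
    for r,h in((.031,.044),(.0265,.003)):
        q=proj(d,ring(r,h));print(t,h,q.min(0).round(1),q.max(0).round(1))
E
```

```text
[[318.68576432 104.14534512]
 [318.76512844 106.06333161]]
0 0.044 [246.8  23.9] [390.5 174.7]
0 0.003 [271.4  54.4] [366.1 153.5]
0.05 0.044 [248.8  29.8] [388.6 175.7]
0.05 0.003 [272.6  61.9] [365. 158.]
0.1 0.044 [250.7  35.8] [386.7 176.8]
0.1 0.003 [273.6  69.3] [363.9 162.5]
```

The observed rim (249..387, 27..173) matches the level prediction, with tilt about 0.02 or less. Now over the large cup, checking concentricity on the way down.

```bash
python3 - <<'E'
from h import *
y=-1.49;u=np.array([np.cos(y),np.sin(y)]);L=np.array([0.4682,0.1105]);g=L+0.072*u
bot.servo_line([*g,0.143],velocity=0.15)
bot.servo_line([*g,0.118],velocity=0.05)
o=get_obs();print(o["time_s"],o["gripper_width"],o["wrist_force"],o["position"])
d=snap("wrist","w7.png")
c=o["position"][:2]-0.072*u
im=d["frame"][...,::-1].copy();th=np.linspace(0,2*np.pi,60)
for ctr,r,h,col in((L,.0455,.052,(0,0,255)),(c,.031,o["position"][2]-.0586+.044,(0,255,0))):
    for p in proj(d,np.c_[ctr[0]+r*np.cos(th),ctr[1]+r*np.sin(th),np.full(60,h)]): cv2.circle(im,tuple(int(v) for v in p.round()),1,col,-1)
cv2.imwrite("pics/w7o.png",im)
E
```

```text
17.5333 0.016767406420111576 [ 0.94048    -0.04421466 -1.05080362] [0.47395071 0.03872415 0.11781292]
```

View pics/w7o.png

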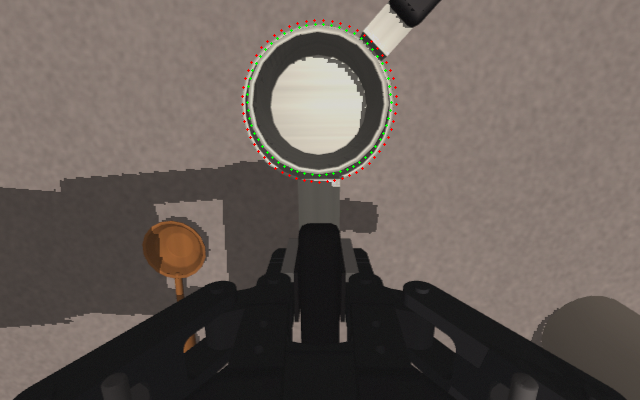

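Small rim (green) and large rim (red) are concentric within about 3 px (about 2 mm), both around (319,100). I'll lower slowly while watching the force.

```bash
python3 - <<'E'
from h import *
y=-1.49;u=np.array([np.cos(y),np.sin(y)]);L=np.array([0.4682,0.1105]);g=L+0.072*u
for z in (0.09,0.075,0.068,0.065,0.0635,0.0625,0.0618,0.061,.0603,.0596,.0589):
    bot.servo_line([*g,z],velocity=0.04)
    o=get_obs();F=o["wrist_force"];print(round(o["time_s"],2),z,o["position"].round(4),F.round(2),o["ft_torque"].round(3))
    if F[2]>2.5 or np.hypot(F[0],F[1])>4: break
d=snap("wrist","w8.png");snap("scene","s8.png")
E
```

```text
18.43 0.09 [0.4741 0.0387 0.09  ] [ 0.03  0.14 -0.91] [-0.082 -0.003 -0.028]
18.96 0.075 [0.4738 0.0387 0.0748] [ 0.61  0.07 -1.24] [-0.09   0.025  0.011]
19.28 0.068 [0.4738 0.0387 0.0677] [-0.04  0.13 -1.35] [-0.026  0.008 -0.013]
19.53 0.065 [0.4739 0.0387 0.0649] [-0.12  0.77 -0.97] [-0.15   0.006 -0.006]
19.78 0.0635 [0.474  0.0387 0.0634] [-0.42 -0.92 -0.65] [-0.065 -0.036  0.057]
20.03 0.0625 [0.474  0.0387 0.0624] [-0.4  -0.   -1.27] [-0.104 -0.051  0.069]
20.28 0.0618 [0.4741 0.0387 0.0619] [-0.04  0.27 -0.03] [-0.073 -0.02   0.026]
20.53 0.061 [0.4743 0.0384 0.0615] [-1.75 -4.15  7.94] [-0.486  0.288  0.064]
```

View pics/w8.png

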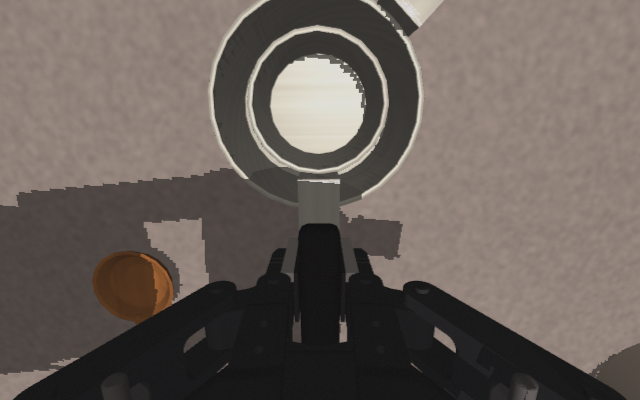

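Contact came at z = 0.0615, where seating was predicted (0.0617). The small bowl (rim (318,100)) sits centred in the large one. Release and withdraw.

```bash
python3 - <<'E'
from h import *
p=get_obs()["position"]
bot.servo_line([p[0],p[1],0.0617],velocity=0.02)
hand.move_gripper(0.045)
o=get_obs();print(o["gripper_width"],o["wrist_force"])
bot.servo_line([p[0],p[1],0.16],velocity=0.08)
a=snap("wrist","w9.png")
bot.servo_line([0.47,0.02,0.26],velocity=0.2)
b=snap("wrist","w10.png");pickle.dump((a,b),open("w9.pkl","wb"))
bot.servo_line([0.40,-0.10,0.30],velocity=0.25)
s=snap("scene","s10.png");t=snap("top","t10.png");print(get_obs()["time_s"],get_obs()["wrist_force"])
f=lambda d,x,y,w:cv2.resize(np.ascontiguousarray(d["frame"][y-w:y+w,x-w:x+w,::-1]),(400,400),interpolation=cv2.INTER_CUBIC)
cv2.imwrite("pics/f10.png",np.hstack([f(s,320,225,60),f(t,297,180,60)]))
E
```

```text
0.04527623535338593 [ 0.8606064   0.06921503 -0.06383736]
24.225 [0.73912266 0.17703338 1.12282164]
```

View pics/w10.png

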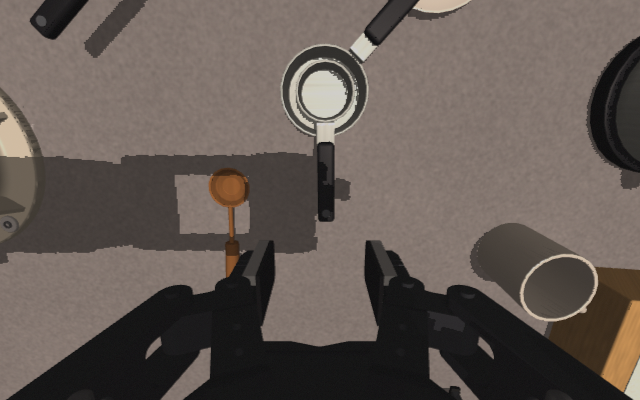

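View pics/w9.png

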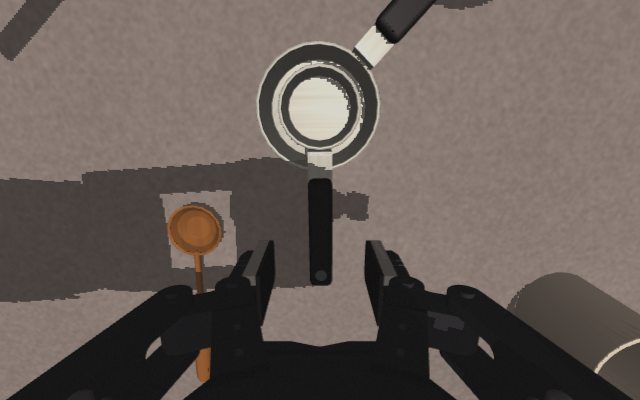

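View pics/f10.png

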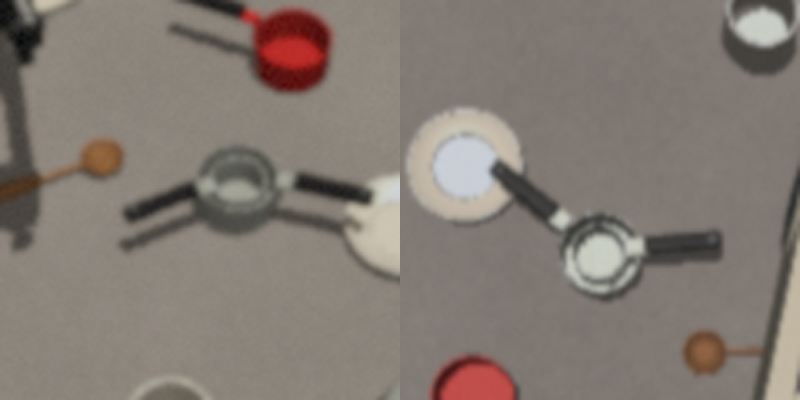

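View pics/s10.png

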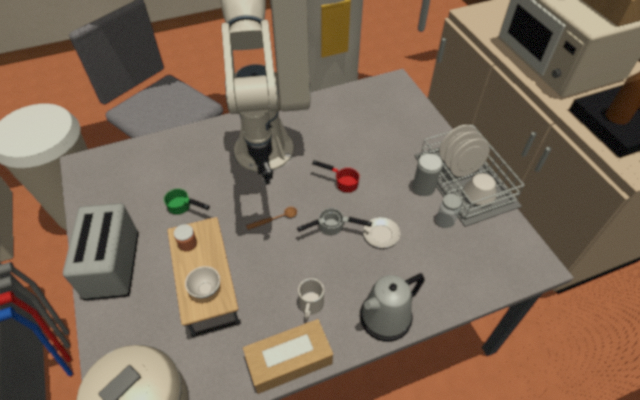

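The small cup stands nested in the large one, w10 rim about (324,90), with handles well apart. Now a numeric check that it stands flat.

```bash
python3 - <<'E'
from h import *
a,b=pickle.load(open("w9.pkl","rb"))
y=-1.49;u=np.array([np.cos(y),np.sin(y)]);v=np.array([-u[1],u[0]]);th=np.linspace(0,2*np.pi,120);L=np.array([0.4682,0.1105])
out=[]
for d,(x0,y0) in((a,(240,30)),(b,(240,30))):
    w,h=150,260 if d is a else 200
    k=4 if 0 else 2.5
    im=cv2.resize(np.ascontiguousarray(d["frame"][y0:y0+220,x0:x0+150,::-1]),None,fx=2.6,fy=2.6,interpolation=cv2.INTER_CUBIC)
    pts=[(np.c_[L+r*np.c_[np.cos(th),np.sin(th)],np.full(120,z)],c) for r,z,c in((.0455,.052,(0,0,255)),(.031,.047,(0,255,0)))]
    tt=np.linspace(.05,.136,40)
    for s in(-.009,.009): pts.append((np.c_[L+tt[:,None]*u+s*v,np.full(40,.070)],(255,255,0)))
    for P,c in pts:
        for p in proj(d,P): cv2.circle(im,tuple(int(q) for q in ((p-[x0,y0])*2.6+.8).round()),1,c,-1)
    out.append(im)
cv2.imwrite("pics/chk.png",np.hstack(out))
E
```

```text
(no output)
```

View pics/chk.png

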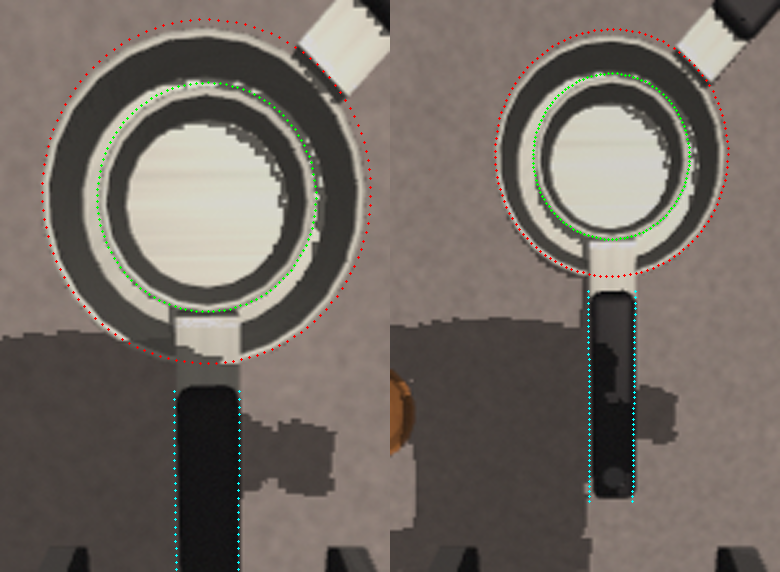

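Overlay fits within 1 to 3 px, about the same for both rims, so that looks like calibration offset. The cup is level and centred, and the grip lies where it should. Handing in.

```bash
python3 - <<'E'
from h import *
print(get_obs()["time_s"],get_obs()["joint_vel"].round(3)); hand_in()
E
```

```text
24.225 [ 0.008  0.001 -0.003 -0.004  0.002 -0.004]
the job is handed in; nothing more can be done
```

The small cup is standing inside the large one, released, and I handed the job in at about 24 s of the 54 s allowed. I gripped it by the bowl, drew it out from the riser and set it down clear. I then took it by its grip, lowered it slowly into the large cup, let go and backed off.

**Last checks:**
- **Seating:** contact came at TCP z = 0.0615 m; 0.0617 m was predicted for the small cup standing on the large one's floor.
- **Position:** two wrist-camera overlays show it level and centred within about 2 mm.
- **Handles:** they point about 139° apart, so the grips are well over the required 70 mm from each other.
- **Surroundings:** the large cup and the bystanders look unmoved in the final pictures, and the robot is clear of everything.

**Disagreements:** the measured rim heights came out 2 to 4 mm lower than the text. The overlays were 1 to 3 px too large, about the same for both rims, which I put down to the camera calibration.

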